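# Roll the test cylinder out of its spring clips and push it home in the cradle

### The arm

A 6-joint arm with a two-finger parallel gripper is mounted at the origin on the work surface. World frame = base frame: x ahead of the robot, y to its left, z up, the work surface at z = 0. Lengths are in m, angles in rad, forces in N, time in s.
With the tool pointing down it reaches from about 0.25 to 0.775 m from the base axis. Payload 4 kg.
Tool frame: the origin (TCP) lies between the finger pads; the fingertips stand 22 mm ahead of it and the grasp point (between the pads) lies 3 mm ahead of it (bot.tcp_to_tips is the distance from the TCP to the fingertips, in m); z points along the fingers, y is the line along which they close (so a half turn about z gives the same grasp; the last joint's range is limited). The gripper opens to 94 mm and grips with 3 to 60 N. Pads are 16 mm wide; open, the fingers measure 119 mm over their backs; the gripper's body (75 mm by 177 mm) begins 78 mm behind the grasp point.
Start: joints at [-1.323, 0.087, 1.371, -0, 1.684, -0.103], TCP at [0.189, -0.517, 0.228] pointing down, gripper open.
Joint ranges: [-3.1, 3.1], [-0.76, 2.03], [0.27, 2.55], [-1.08, 4.22], [0.17, 2.65], [-2.57, 2.57]. Speed limits (rad/s): [2.79, 2.79, 3.14, 3.14, 3.14, 3.14].

### API

Orientations are given as a unit quaternion [x, y, z, w].
In Python, from plant import monitor, imaging, hand_in, bot gives the robot as it stands.
- The arm moves only by the tool send_rows, never from a script. Its argument "series" is a list of rows, each a list of 2 entries, a list of its own where there are three numbers: the shift along the tool's x, y, z normalised to -1 to 1, where 1 is 300 mm, then the turn, a rotation vector about the tool's x, y, z normalised to -1 to 1, where 1 is 2 rad. A call has 1 to 8 rows; each row is the pose to reach, as a shift and turn from the pose commanded when the call began, along the tool's axes at that moment; what a row does not reach only later rows make up. A row lasts 1/10 s, in which the tool goes at most 50 mm and 8.59 degrees, less where a joint would pass 70% of its speed; a pose out of reach is approached as far as the arm can. A call with a number of a shift or a turn outside -1 to 1 is refused whole. A call with a gripper value outside its range is refused whole. "gripper" is the closure, from -1 (fully open) to 1 (shut), set as the call begins (left out, the last holds). The fingers move at their own pace and stop on an object; "grip_force" is the grip in N (left out, the last holds). Time passes only in rows, so rows that repeat a pose let the fingers close. It gives the time, the measured TCP pose, the force, the opening and the grip force at its end, in the units of the state.
- monitor.get_state(): the state, without advancing time (a new reading comes with each control period).
- imaging.get_image(name): name is "scene" or "top"; returns the picture (400x640x3 uint8, red, green, blue); there is no depth.
- imaging.calibration(name): a dict with "fx", "fy", "cx", "cy" (pixels), "k1" (the pictures are not rectified: a ray, as slopes to the right and down, at radius r is drawn at 1 + k1 r^2 times it, then the intrinsics apply), "R" (3x3) and "t" (3): a world point X has camera coordinates R X + t. Camera axes: x right, y down, z forward; pixel columns grow to the right and rows downward; lengths in m; the calibration is good to about 2 mm. A picture is of the moment at which its call begins. calibration takes no time and is no camera call.
- hand_in(): hands the job in; it is judged then, once.
The state is a dict: "t": time; "q": joint angles; "dq": joint speeds; "effort": joint torques, N m; "position": TCP position; "ee_rot": TCP orientation; "contact_force": force on the tool from outside, world axes, zero at the start; "moment": the same for the moment, N m; "grip_width": finger opening in m; "grasp_force": force on a finger pad.
Only numpy, scipy, OpenCV 4.12 (cv2) and the standard library are available. Lean on these libraries where they do the work, as an engineer would, in place of code of your own. Each camera call takes 0.05 s, during which the arm holds its last target. There are 200 camera calls.

### The job

Take the plain aluminium test cylinder out of the two spring clips on the leak tester: do not wrench it straight up against their hooks, but roll it sideways towards the sprung front jaws and then up over them, bending neither jaw more than about 45 degrees. Lay it, without dropping it, in the V-saddles of the cradle beside the tester and push it endways under the cover until it is fully home against the hidden stop, then let go. Leave the small white bottle standing where it is.

Things in the scene. Friction and masses are not known exactly. Their poses are not given: they have to be found in the camera images.
- cylinder: Plain aluminium test cylinder with thin dark end bands, 28 mm diameter, 150 mm long, about 0.25 kg. Origin at its centre; its own y axis is the long axis (ends alike). It starts lying level in the tester's two clips, long axis along the tester's y.
- tester: Fixed aluminium leak tester, 200 mm wide (y). Origin on the table below the seated cylinder's centre; x to its back, y along the cylinder, z up; open front roughly towards the robot. Base plate 15 mm high, from x -60 mm. Housing x +75 to +165 mm, 180 mm high. 8 mm thick end cheeks at y -83 and +83 mm (x -19 to +31 mm, 130 mm high) stop the cylinder being pulled out endways.
- clip_centre (a point): Centre of the seated cylinder, 110 mm above the table, axes as the tester's. Two 12 mm wide clips at y -50 and +50 mm, each on a column (x -14 to +20 mm) whose flat top is the seat; between them it is open down to the base plate. Each clip has a rigid rear jaw with a hook over the top, and a sprung front jaw.
- hooks: The two rigid hooks of the rear jaws, thin steel plates over the top of the cylinder at y -50 and +50 mm, fixed. Origin midway between them, 17.5 mm above the seated axis; axes as the tester's. Each spans x -2 to +21 mm and is 4 mm thick, so the cylinder cannot be lifted straight and must not be wrenched up against them (40 N is too much).
- frame_edge (a point): Middle of the lower front edge of the blue sight-tube frame that overhangs the clips: 52 mm behind and 85 mm above the cylinder's axis. The frame is 200 mm wide, 26 mm deep and goes up to 341 mm above the table. A gripper pointing straight down on the cylinder strikes it: tilt the tool about 35 degrees, fingers pointing down and to the tester's back.
- jaw0 (a joint): Sprung front jaw at tester y -50 mm; rad, 0 closed, grows as its tip swings to the front. Strip hinged 17 mm in front of and 36 mm below the seated axis, reaching 8.5 mm above it; 3 to 5 N each. Moving the cylinder 16 to 20 mm level to the front (tester -x) clears the hook and opens the jaw about 0.5; then take it up and out. Pulling on level folds it past 0.8 (46 degrees): not allowed.
- jaw1 (a joint): The same jaw of the other clip, at tester y +50 mm.
- cradle: Fixed aluminium cradle. Origin on the table below the home place; y is the long axis and points to the covered end. Base plate 100 mm (x), y -100 to +85 mm, 12 mm thick. Two black V-saddles (45 degree flanks, 16 mm long, tops 55 mm high) at y -70 and +20 mm carry the cylinder with its axis 55 mm high; between them (y -62 to +12 mm) it is open down to the base plate. The -y end is open.
- home (a point): Centre of the cylinder when fully home, 55 mm above the table, axes as the cradle's. The stop is a wall at y +75 mm, hidden in the cover. Lay the cylinder with its leading end short of the cover (centre at y about -30 mm), then push its other end towards +y until it meets the stop.
- cover_edge (a point): Middle of the top edge of the cradle's cover at its mouth: 52 mm from home towards +y, 86 mm above the table. The cover is an aluminium box open to -y, 56 mm wide outside and 44 mm inside (x), roof underside 80 mm high; it runs to y +85 mm.
- bottle: Small closed white plastic bottle with black cap, 40 mm diameter, 85 mm tall, standing between and behind the task's things; leave it alone. Origin at the centre of its underside.
Not all that is in view belongs to the job. What is meant by the cylinder is not green, and is the smaller of those in its own colour. What is shaped like the cradle but turquoise is not meant.

How it is judged:
On the way:
1. the cylinder is out of the clips, over the sprung jaws, which have closed again (x of cylinder in the frame of tester below -0.03 m and distance between cylinder and clip_centre above 0.05 m and value of joint each of jaw0, jaw1 below 0.1 rad), for 0.1 s.
At the end, for the whole second after the job is handed in: The cylinder lies at rest, released, in both V-saddles of the cradle (axis within 5 mm and 4 degrees of its place) with its end within 6 mm of the hidden stop, and both clip jaws have closed again (y of cylinder in the frame of home between -0.006 and 0.004 m and x of cylinder in the frame of home between -0.005 and 0.005 m and z of cylinder in the frame of home between -0.005 and 0.005 m and angle between the y axis of cylinder and the y axis of home, either way round below 0.07 rad and linear speed of cylinder below 0.02 m/s and value of joint each of jaw0, jaw1 below 0.1 rad); the robot touches nothing.
It fails at once if the cylinder wrenched against the clips' rigid hooks with over 40 N (contact force between cylinder and hooks above 40 N).
It fails at once if a spring jaw bent more than 0.8 rad (46 degrees) (value of joint any of jaw0, jaw1 above 0.8 rad).
It fails at once if the cylinder dropped (falling faster than 0.6 m/s out of the fingers) (contact force between the fingers and cylinder below 0.05 N and linear speed of cylinder above 0.6 m/s).
It fails at once if the white bottle moved more than 30 mm or knocked over (distance of bottle from where it was at the start of the episode above 0.03 m or angle between bottle's own z axis and vertical above 0.5 rad).
It also fails if it takes over 51 s, if anything falls off the work surface, if the arm or the gripper's body presses on something with over 40 N, if the wrist force passes 120 N, or if a joint passes its speed limit or range.

## Working session

There is one attempt and no reset: what is moved stays moved. The work goes in short steps, Python scripts to look and compute and a tool call to move; the robot and the scene stay as the last step left them, time stands still between calls to the robot, and variables do not carry over. Pictures are saved under pics/ and viewed, at most 12 in all, crops included, and the job is handed in when it is done.

Besides the shell and the picture viewer there is one more tool, called after "Call:" by a JSON object that holds its "api" and its "payload", one argument or row to a line. send_rows: Moves the arm, as the interface text tells. Scaled input: -1 to 1 covers 300 mm each way for a shift and 2 rad each way for a turn. Its arguments: {"type":"object","properties":{"series":{"type":"array","items":{"type":"array"}},"gripper":{"type":"number"},"grip_force":{"type":"number"}},"required":["series"]}

```bash
mkdir -p pics
python3 - <<'E'
from plant import monitor, imaging, bot
import cv2,numpy as np
for n in("scene","top"):
    im=imaging.get_image(n); cv2.imwrite(f"pics/{n}0.png",im[:,:,::-1]); 
    c=imaging.calibration(n); print(n,{k:np.round(v,4).tolist() for k,v in c.items()})
s=monitor.get_state(); print(s)
E
```

```text
scene {'fx': 421.9336, 'fy': 421.9336, 'cx': 324.3005, 'cy': 191.7794, 'k1': -0.0805, 'R': [[-0.8324, 0.554, -0.0143], [0.4784, 0.7054, -0.523], [-0.2796, -0.4422, -0.8522]], 't': [0.4237, -0.1507, 1.2691]}
top {'fx': 388.0664, 'fy': 388.0664, 'cx': 318.5531, 'cy': 205.7084, 'k1': -0.0155, 'R': [[0.0159, -0.9999, -0.0008], [-0.997, -0.0158, -0.0756], [0.0756, 0.002, -0.9971]], 't': [-0.0437, 0.4836, 1.089]}
{'t': 0.1, 'q': array([-1.32309627e+00,  8.78785360e-02,  1.37209304e+00,  2.52214360e-05,
        1.68359866e+00, -1.03088949e-01]), 'dq': array([-0.00077801, -0.00102819, -0.00436395,  0.00099667,  0.00198828,
       -0.00034028]), 'effort': array([ 2.25751239e-03, -3.41251945e+01, -3.03302872e+01,  7.19424058e-02,
        3.03787517e-02, -9.98526343e-05]), 'position': array([ 0.1888999 , -0.51606524,  0.22642769]), 'ee_rot': array([ 9.84657049e-01,  1.74497901e-01, -5.89337555e-05, -9.87115207e-04]), 'contact_force': array([ 0.1212438 , -0.79079019, -0.33985945]), 'moment': array([ 0.03069847, -0.01978671,  0.00685825]), 'grasp_force': 0.0, 'grip_width': 0.09413163183877495}
```

View pics/scene0.png

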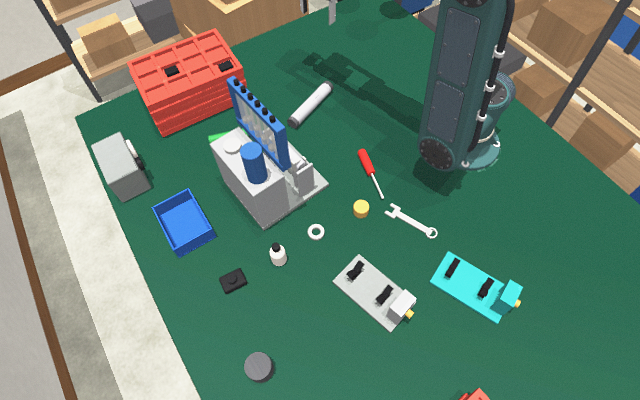

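View pics/top0.png

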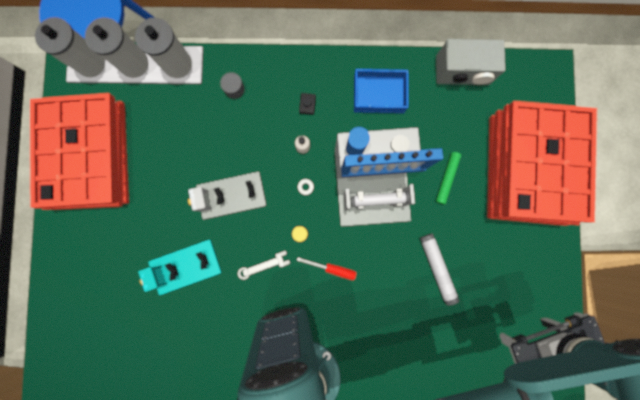

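The scene camera looks at the rig from its far side. In the top view, the seated cylinder is at about (378,199) and the grey cradle at (228,195), with its cover at the left (about (197,197)). The bottle is at (303,144). I'll enlarge this area to get accurate pixels.

```bash
cat > h.py <<'E'
import numpy as np,cv2
from scipy.spatial.transform import Rotation as Ro
from plant import imaging
def ray(n,p):
    c=imaging.calibration(n);R=np.array(c["R"]);t=np.array(c["t"])
    d=np.array([(p[0]-c["cx"])/c["fx"],(p[1]-c["cy"])/c["fy"]]);u=d.copy()
    for _ in range(20): u=d/(1+c["k1"]*(u@u))
    return -R.T@t, R.T@np.array([u[0],u[1],1])
def onz(n,p,z):
    o,d=ray(n,p); return o+d*(z-o[2])/d[2]
def proj(n,X):
    c=imaging.calibration(n);x=np.array(c["R"])@X+np.array(c["t"]);u=x[:2]/x[2];u=u*(1+c["k1"]*(u@u))
    return np.array([c["fx"]*u[0]+c["cx"],c["fy"]*u[1]+c["cy"]])
E
python3 - <<'E'
import cv2
a=cv2.imread("pics/top0.png")
t=cv2.resize(a[170:235,325:425],None,fx=8,fy=8,interpolation=cv2.INTER_CUBIC); cv2.imwrite("pics/ct.png",t)
t=cv2.resize(a[160:230,180:280],None,fx=8,fy=8,interpolation=cv2.INTER_CUBIC); cv2.imwrite("pics/cc.png",t)
E
```

```text
(no output)
```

View pics/ct.png

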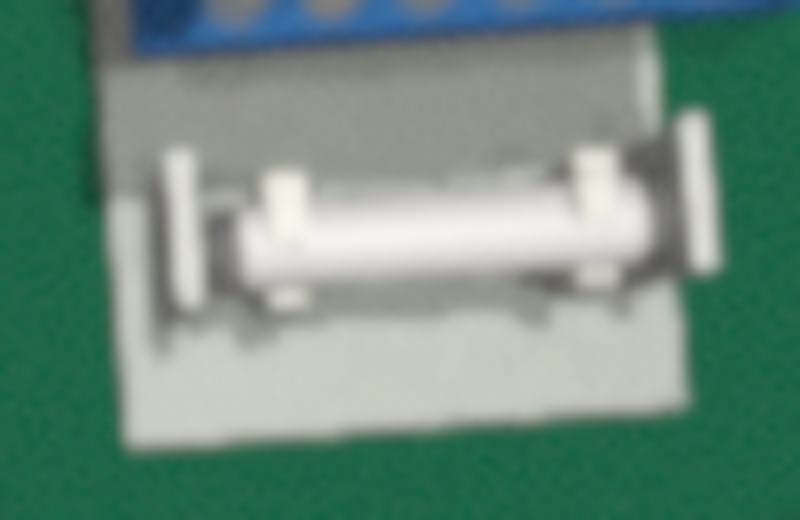

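View pics/cc.png

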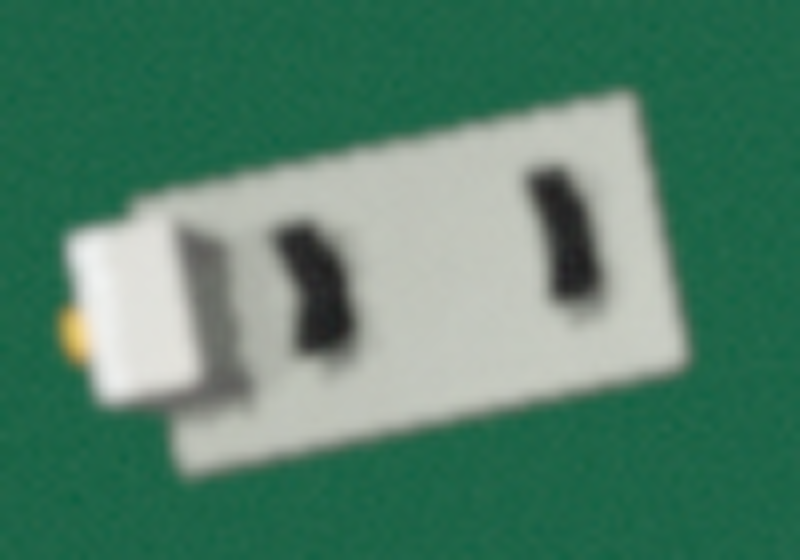

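The tester's cheek tops and front base corners are clear, and so are all four base corners and the cover's mouth on the cradle. I'll fit both poses from these points.

```bash
cat > fit.py <<'E'
from h import *
def fit(name,off,pts):
    W=[];L=[]
    for (u,v),(x,y,z) in pts:
        p=((u+.5)/8-.5+off[0],(v+.5)/8-.5+off[1]); W.append(onz("top",p,z)[:2]);L.append((x,y))
    W=np.array(W);L=np.array(L);w=W-W.mean(0);l=L-L.mean(0)
    a=np.arctan2((l[:,0]*w[:,1]-l[:,1]*w[:,0]).sum(),(l*w).sum())
    R=np.array([[np.cos(a),-np.sin(a)],[np.sin(a),np.cos(a)]]);t=W.mean(0)-R@L.mean(0)
    print(name,"yaw",a.round(4),"org",t.round(4),"\nres mm",((W-L@R.T-t)*1e3).round(1).tolist())
    return a,t
T=fit("tester",(325,170),[((163,150),(.031,.087,.13)),((195,148),(.031,.079,.13)),((208,305),(-.019,.079,.13)),((175,310),(-.019,.087,.13)),
((675,115),(.031,-.079,.13)),((708,110),(.031,-.087,.13)),((722,268),(-.019,-.087,.13)),((688,272),(-.019,-.079,.13)),
((126,452),(-.06,.1,.015)),((690,408),(-.06,-.1,.015))])
C=fit("cradle",(180,160),[((638,90),(.05,-.1,.012)),((692,365),(-.05,-.1,.012)),((185,478),(-.05,.085,.012)),((130,197),(.05,.085,.012)),
((175,217),(.028,.052,.086)),((205,395),(-.028,.052,.086)),((65,235),(.028,.085,.086)),((100,408),(-.028,.085,.086))])
E
python3 - <<'E'
from fit import *
# cylinder ends check: crop (236,245) left, (655,222) right at z .11
for p in((238,247),(655,222)):
    q=((p[0]+.5)/8-.5+325,(p[1]+.5)/8-.5+170); w=onz("top",q,.11)[:2]; a,t=T
    R=np.array([[np.cos(a),-np.sin(a)],[np.sin(a),np.cos(a)]]); print("cyl end in tester",R.T@(w-t))
# check with scene camera: draw predicted points
im=cv2.imread("pics/scene0.png"); 
for (a,t),P in((T,[(-.06,.1,.015),(-.06,-.1,.015),(.031,.087,.13),(-.019,.087,.13),(.031,-.087,.13),(0,0,.124),(.165,.1,.18),(.165,-.1,.18)]),(C,[(.05,-.1,.012),(-.05,-.1,.012),(.05,.085,.012),(.028,.052,.086),(-.028,.052,.086)])):
    c,s=np.cos(a),np.sin(a)
    for x,y,z in P:
        u=proj("scene",np.array([t[0]+c*x-s*y,t[1]+s*x+c*y,z])); cv2.circle(im,tuple(int(round(k*16)) for k in u),8,(0,0,255),-1,shift=4)
cv2.imwrite("pics/chk.png",cv2.resize(im[70:340,200:440],None,fx=2.2,fy=2.2,interpolation=cv2.INTER_CUBIC))
E
```

```text
tester yaw 0.0897 org [ 0.4977 -0.1939] 
res mm [[1.0, 1.0], [1.1, -1.3], [0.3, -1.5], [-0.7, 1.1], [0.1, 1.5], [1.2, -1.2], [-0.0, -1.1], [-0.8, 1.9], [-1.6, 0.7], [-0.7, -1.3]]
cradle yaw 0.2323 org [0.5095 0.2245] 
res mm [[2.0, -1.9], [0.0, -1.0], [-0.9, -0.2], [2.9, 0.6], [0.8, -1.6], [-4.6, -1.1], [1.7, 3.2], [-1.9, 1.9]]
cyl end in tester [0.00075081 0.0644416 ]
cyl end in tester [-0.0011333 -0.072591 ]
```

View pics/chk.png

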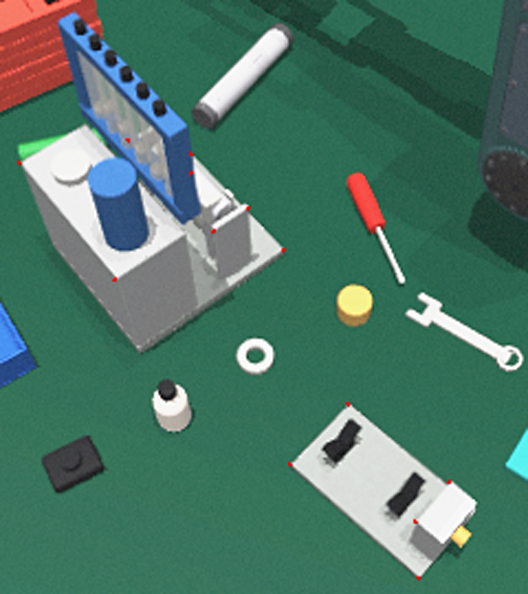

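The predicted points (red) land on the real corners in the second view: cradle base corners, cover mouth, and tester cheeks and base. The fits are good to about 1–2 mm. Next is a helper that computes moves.

```bash
cat > mv.py <<'E'
import numpy as np
from scipy.spatial.transform import Rotation as Ro
from plant import monitor
T=(0.0897,np.array([.4977,-.1939])); C=(0.2323,np.array([.5095,.2245]))
def frame(F,tilt):
    a=F[0]; Z=Ro.from_euler('z',a).as_matrix(); s,c=np.sin(tilt),np.cos(tilt)
    return Z@np.array([[0,c,s],[1,0,0],[0,s,-c]])   # columns: tool x,y,z in F axes
def go(F,p,tilt,ahead=.003,pr=True):
    """grasp point (ahead of TCP) to p in frame F; prints shift/turn in units"""
    a,t=F; R=frame(F,tilt); w=Ro.from_euler('z',a).apply(p)+np.r_[t,0]-R[:,2]*ahead
    s=monitor.get_state(); R0=Ro.from_quat(s["ee_rot"])
    sh=R0.inv().apply(w-s["position"])/.3; rv=(R0.inv()*Ro.from_matrix(R)).as_rotvec()/2
    print("t",round(s["t"],2),"F",np.round(s["contact_force"],1),"w",round(s["grip_width"],4),"g",round(s["grasp_force"],1)); print(" shift",np.round(sh,4).tolist(),"turn",np.round(rv,4).tolist())
def where(F,ahead=.003):
    s=monitor.get_state(); R0=Ro.from_quat(s["ee_rot"]).as_matrix(); w=s["position"]+R0[:,2]*ahead
    print("grasp pt in F mm",(Ro.from_euler('z',-F[0]).apply(w-np.r_[F[1],0])*1e3).round(1))
E
python3 -c "
from mv import *
d=np.radians(35)
go(T,np.array([-.574*.14,0,.11+.819*.14]),d)"
```

```text
t 0.1 F [ 0.1 -0.8 -0.3] w 0.0941 g 0.0
 shift [1.0713, -0.7254, -0.0006] turn [-0.2607, 0.1989, -0.6334]
```

Call:
{"api": "send_rows", "payload": {
  "series": [
    [[0.5,-0.35,0],[-0.13,0.1,-0.32]],
    [[0.9,-0.6,0],[-0.26,0.2,-0.63]],
    [[0.9,-0.6,0],[-0.26,0.2,-0.63]],
    [[0.9,-0.6,0],[-0.26,0.2,-0.63]],
    [[0.9,-0.6,0],[-0.26,0.2,-0.63]],
    [[0.9,-0.6,0],[-0.26,0.2,-0.63]],
    [[0.9,-0.6,0],[-0.26,0.2,-0.63]],
    [[0.9,-0.6,0],[-0.26,0.2,-0.63]]
  ],
  "gripper": -0.4,
  "grip_force": 5
}}

```text
t: 0.9
position: [0.3821, -0.251, 0.2276]
ee_rot: [0.721, 0.641, 0.194, 0.176]
contact_force: [-0.5, 0.6, -0.0]
grip_width: 0.0657
grasp_force: 0.0
```

```bash
python3 -c "
from mv import *
d=np.radians(35)
go(T,np.array([-.574*.14,0,.11+.819*.14]),d);where(T)"
```

```text
t 0.9 F [-0.5  0.6 -0. ] w 0.0657 g 0.0
 shift [0.1763, 0.0766, 0.0576] turn [-0.0385, 0.0293, -0.0953]
grasp pt in F mm [-118.7  -46.7  225. ]
```

Call:
{"api": "send_rows", "payload": {
  "series": [
    [[0.176,0.077,0.058],[-0.0385,0.029,-0.095]],
    [[0.176,0.077,0.058],[-0.0385,0.029,-0.095]],
    [[0.176,0.077,0.058],[-0.0385,0.029,-0.095]],
    [[0.176,0.077,0.058],[-0.0385,0.029,-0.095]],
    [[0.176,0.077,0.058],[-0.0385,0.029,-0.095]]
  ]
}}

```text
t: 1.4
position: [0.4152, -0.2059, 0.2271]
ee_rot: [0.649, 0.7, 0.22, 0.202]
contact_force: [0.3, 0.8, 0.2]
grip_width: 0.0658
grasp_force: 0.0
```

```bash
python3 -c "
from mv import *
d=np.radians(35)
go(T,np.array([-.574*.05,0,.11+.819*.05]),d);where(T)"
```

```text
t 1.4 F [0.3 0.8 0.2] w 0.0658 g 0.0
 shift [0.017, 0.0043, 0.302] turn [-0.0019, 0.003, -0.0061]
grasp pt in F mm [-81.5  -4.6 224.6]
```

Call:
{"api": "send_rows", "payload": {
  "series": [
    [[0.017,0.004,0.15],[-0.002,0.003,-0.006]],
    [[0.017,0.004,0.302],[-0.002,0.003,-0.006]],
    [[0.017,0.004,0.302],[-0.002,0.003,-0.006]],
    [[0.017,0.004,0.302],[-0.002,0.003,-0.006]]
  ]
}}

```text
t: 1.8
position: [0.4673, -0.1958, 0.1527]
ee_rot: [0.643, 0.704, 0.223, 0.202]
contact_force: [1.1, 0.6, 0.4]
grip_width: 0.0656
grasp_force: 0.0
```

```bash
python3 -c "
from mv import *
d=np.radians(35)
go(T,np.array([0,0,.11]),d);where(T)
from h import *
im=imaging.get_image('scene')[:,:,::-1]; im2=imaging.get_image('top')[:,:,::-1]
a=cv2.resize(im[60:240,200:350],(500,600));b=cv2.resize(im2[150:240,330:430],(300,270))
o=np.zeros((600,800,3),np.uint8);o[:,:500]=a;o[:270,500:]=b;cv2.imwrite('pics/near.png',o)"
```

```text
t 1.8 F [1.1 0.6 0.4] w 0.0656 g 0.0
 shift [-0.0031, 0.0015, 0.1648] turn [-0.0003, -0.0012, -0.0]
grasp pt in F mm [-28.7   0.8 150.3]
```

View pics/near.png

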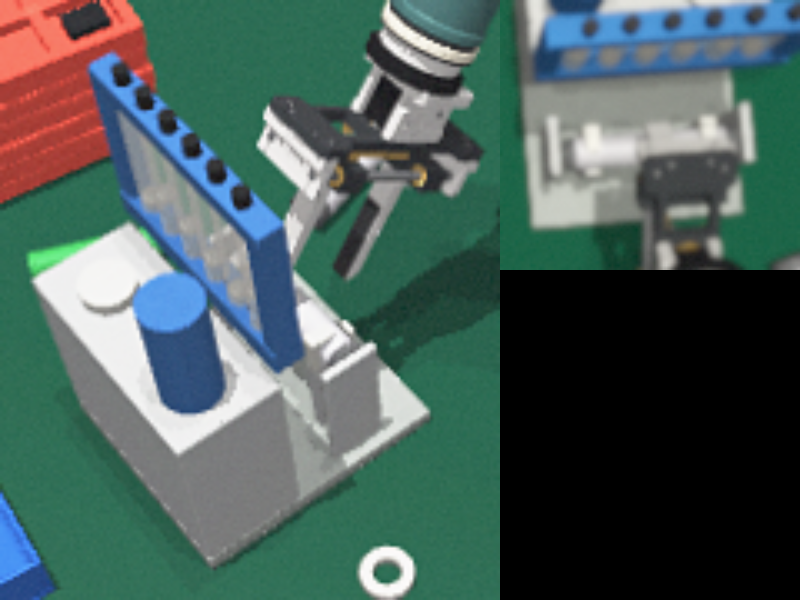

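The open fingers straddle the cylinder line in front of the blue frame, with clear space to the frame. I'll descend to the cylinder and close lightly.

Call:
{"api": "send_rows", "payload": {
  "series": [
    [[-0.002,0.001,0.06],[0,-0.001,0]],
    [[-0.003,0.0015,0.11],[0,-0.001,0]],
    [[-0.003,0.0015,0.15],[0,-0.001,0]],
    [[-0.003,0.0015,0.165],[0,-0.001,0]],
    [[-0.003,0.0015,0.165],[0,-0.001,0]],
    [[-0.003,0.0015,0.165],[0,-0.001,0]]
  ]
}}

```text
t: 2.5
position: [0.4963, -0.1948, 0.1139]
ee_rot: [0.643, 0.704, 0.222, 0.204]
contact_force: [-0.4, 0.4, 0.5]
grip_width: 0.0657
grasp_force: 0.0
```

```bash
python3 -c "
from mv import *
d=np.radians(35)
go(T,np.array([0,0,.11]),d);where(T)"
```

```text
t 2.5 F [-0.4  0.4  0.5] w 0.0657 g 0.0
 shift [0.0025, -0.0035, 0.0034] turn [0.0009, 0.0011, 0.0004]
grasp pt in F mm [  0.3  -0.8 111.4]
```

Call:
{"api": "send_rows", "payload": {
  "series": [
    [[0,0,0],[0,0,0]],
    [[0,0,0],[0,0,0]],
    [[0,0,0],[0,0,0]],
    [[0,0,0],[0,0,0]],
    [[0,0,0],[0,0,0]]
  ],
  "gripper": 1,
  "grip_force": 4
}}

```text
t: 3.0
position: [0.4961, -0.1944, 0.113]
ee_rot: [0.643, 0.704, 0.222, 0.204]
contact_force: [-0.1, 0.2, 0.6]
grip_width: 0.0295
grasp_force: 0.1
```

```bash
python3 -c "
from mv import *
d=np.radians(35)
go(T,np.array([0,0,.11]),d);where(T)"
```

```text
t 3.0 F [-0.1  0.2  0.6] w 0.0295 g 0.1
 shift [0.0011, -0.0013, 0.0013] turn [0.0004, 0.0007, 0.0003]
grasp pt in F mm [ 1.000e-01 -3.000e-01  1.105e+02]
```

Call:
{"api": "send_rows", "payload": {
  "series": [
    [[0,0,0],[0,0,0]],
    [[0,0,0],[0,0,0]],
    [[0,0,0],[0,0,0]]
  ],
  "grip_force": 6
}}

```text
t: 3.3
position: [0.4958, -0.1944, 0.1126]
ee_rot: [0.643, 0.704, 0.221, 0.203]
contact_force: [-3.4, -0.5, 1.2]
grip_width: 0.0277
grasp_force: 6.0
```

Call:
{"api": "send_rows", "payload": {
  "series": [
    [[0,0,0],[0,0,0]],
    [[0,0,0],[0,0,0]],
    [[0,0,0],[0,0,0]],
    [[0,0,0],[0,0,0]]
  ],
  "grip_force": 20
}}

```text
t: 3.7
position: [0.4958, -0.1943, 0.1126]
ee_rot: [0.643, 0.704, 0.221, 0.203]
contact_force: [-5.9, -0.4, 0.1]
grip_width: 0.0274
grasp_force: 20.0
```

Call:
{"api": "send_rows", "payload": {
  "series": [
    [[0,0,0],[0,0,0]],
    [[0,0,0],[0,0,0]],
    [[0,-0.005,-0.0035],[0,0,0]],
    [[0,-0.01,-0.007],[0,0,0]],
    [[0,-0.015,-0.0105],[0,0,0]],
    [[0,-0.02,-0.014],[0,0,0]],
    [[0,-0.025,-0.0175],[0,0,0]],
    [[0,-0.025,-0.0175],[0,0,0]]
  ],
  "grip_force": 45
}}

```text
t: 4.5
position: [0.4879, -0.1948, 0.1131]
ee_rot: [0.644, 0.703, 0.223, 0.204]
contact_force: [9.0, 0.3, -5.7]
grip_width: 0.027
grasp_force: 45.0
```

```bash
python3 -c "
from mv import *
d=np.radians(35)
go(T,np.array([-.0185,0,.110]),d);where(T)"
```

```text
t 4.5 F [ 9.   0.3 -5.7] w 0.027 g 45.0
 shift [0.0001, -0.0294, -0.0183] turn [0.0017, 0.0004, -0.0004]
grasp pt in F mm [ -8.1  -0.  110.6]
```

Call:
{"api": "send_rows", "payload": {
  "series": [
    [[0,-0.006,-0.004],[0,0,0]],
    [[0,-0.012,-0.0078],[0,0,0]],
    [[0,-0.018,-0.0115],[0,0,0]],
    [[0,-0.024,-0.015],[0,0,0]],
    [[0,-0.029,-0.0185],[0,0,0]],
    [[0,-0.029,-0.0185],[0,0,0]],
    [[0,-0.029,-0.0185],[0,0,0]]
  ]
}}

```text
t: 5.2
position: [0.4791, -0.1957, 0.1143]
ee_rot: [0.643, 0.703, 0.224, 0.206]
contact_force: [13.1, 1.3, -4.7]
grip_width: 0.0273
grasp_force: 45.0
```

```bash
python3 -c "
from mv import *
d=np.radians(35)
go(T,np.array([-.0185,0,.130]),d);where(T)"
```

```text
t 5.2 F [13.1  1.3 -4.7] w 0.0273 g 45.0
 shift [0.0005, 0.0308, -0.0524] turn [0.0037, 0.0006, -0.0005]
grasp pt in F mm [-16.9  -0.2 111.9]
```

Call:
{"api": "send_rows", "payload": {
  "series": [
    [[0,-0.003,-0.002],[0,0,0]],
    [[0,-0.0055,-0.0037],[0,0,0]],
    [[0,-0.0055,-0.0037],[0,0,0]],
    [[0,0.0003,-0.012],[0.0015,0,0]],
    [[0,0.0041,-0.0174],[0.003,0,0]],
    [[0,0.008,-0.0229],[0.003,0,0]],
    [[0,0.008,-0.0229],[0.003,0,0]]
  ]
}}

```text
t: 5.9
position: [0.477, -0.196, 0.1214]
ee_rot: [0.644, 0.704, 0.222, 0.204]
contact_force: [9.2, 1.6, -2.3]
grip_width: 0.0274
grasp_force: 45.0
```

```bash
python3 -c "
from mv import *
d=np.radians(35)
go(T,np.array([-.0185,0,.140]),d);where(T)"
```

```text
t 5.9 F [ 9.2  1.6 -2.3] w 0.0274 g 45.0
 shift [0.0007, 0.042, -0.0564] turn [0.0004, 0.0007, -0.0002]
grasp pt in F mm [-19.1  -0.2 118.9]
```

Rising cleanly: the force is only the jaws (about 9 N), so the hooks are clear. Continuing up.

Call:
{"api": "send_rows", "payload": {
  "series": [
    [[0,0.01,-0.0145],[0,0,0]],
    [[0,0.02,-0.028],[0,0,0]],
    [[0,0.03,-0.042],[0,0,0]],
    [[0,0.042,-0.0565],[0,0,0]],
    [[0,0.061,-0.084],[0,0,0]],
    [[0,0.08,-0.111],[0,0,0]],
    [[0,0.1,-0.138],[0,0,0]],
    [[0,0.1,-0.138],[0,0,0]]
  ]
}}

```text
t: 6.7
position: [0.4767, -0.197, 0.1732]
ee_rot: [0.643, 0.704, 0.22, 0.204]
contact_force: [-0.0, -0.0, -1.6]
grip_width: 0.027
grasp_force: 45.0
```

```bash
python3 -c "
from mv import *
d=np.radians(35)
where(T)
go(T,np.array([-.09,0,.19]),d)"
```

```text
grasp pt in F mm [-19.5  -1.2 170.8]
t 6.7 F [-0.  -0.  -1.6] w 0.027 g 45.0
 shift [0.0035, -0.1563, -0.187] turn [-0.0012, 0.002, 0.001]
```

Call:
{"api": "send_rows", "payload": {
  "series": [
    [[0.002,-0.08,-0.1],[0,0,0]],
    [[0.0035,-0.156,-0.187],[0,0.002,0.001]],
    [[0.0035,-0.156,-0.187],[0,0.002,0.001]],
    [[0.0035,-0.156,-0.187],[0,0.002,0.001]]
  ]
}}

```text
t: 7.1
position: [0.4054, -0.202, 0.1904]
ee_rot: [0.645, 0.704, 0.221, 0.201]
contact_force: [0.2, -0.3, -2.5]
grip_width: 0.027
grasp_force: 45.0
```

```bash
python3 -c "
from mv import *
where(T)
go(C,np.array([0,-.032,.16]),0)
import cv2
from plant import imaging
im=imaging.get_image('scene')[:,:,::-1]; im2=imaging.get_image('top')[:,:,::-1]
o=np.zeros((600,800,3),np.uint8);o[:,:440]=cv2.resize(im[60:240,210:342],(440,600));o[:270,440:]=cv2.resize(im2[150:255,325:465],(360,270));cv2.imwrite('pics/out.png',o)"
```

```text
grasp pt in F mm [-90.9   0.2 187.9]
t 7.1 F [ 0.2 -0.3 -2.5] w 0.027 g 45.0
 shift [1.2798, 0.3457, 0.354] turn [0.3027, 0.0209, -0.0703]
```

View pics/out.png

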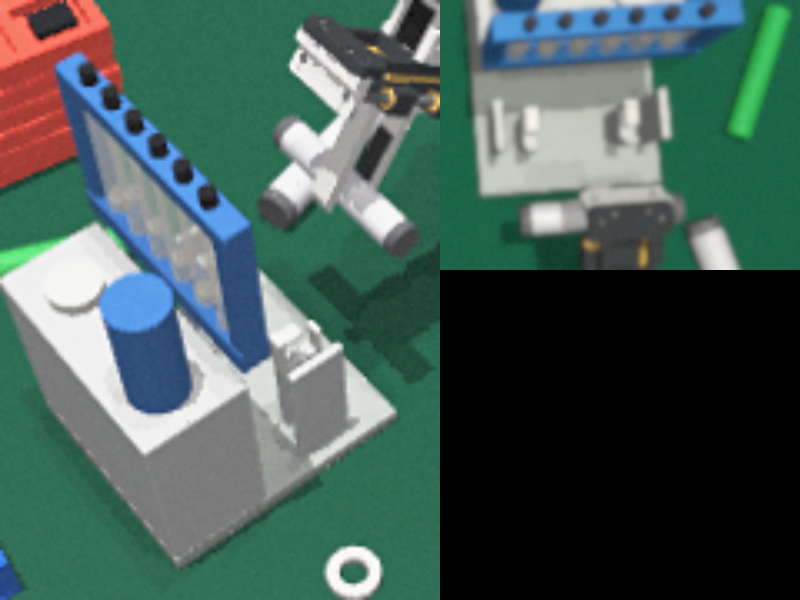

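The cylinder is out and level in the fingers, and both front jaws stand closed again. Now over to the cradle.

Call:
{"api": "send_rows", "payload": {
  "series": [
    [[0.12,0.03,0],[0.03,0,-0.007]],
    [[0.24,0.06,0],[0.06,0,-0.014]],
    [[0.36,0.09,0.03],[0.09,0.005,-0.02]],
    [[0.48,0.12,0.06],[0.12,0.01,-0.03]],
    [[0.6,0.15,0.1],[0.15,0.01,-0.035]],
    [[0.72,0.18,0.14],[0.18,0.01,-0.04]],
    [[0.84,0.22,0.18],[0.21,0.015,-0.05]],
    [[0.96,0.25,0.22],[0.24,0.015,-0.055]]
  ]
}}

```text
t: 8.0
position: [0.4793, 0.098, 0.1789]
ee_rot: [0.629, 0.775, 0.045, 0.042]
contact_force: [0.4, -0.9, -0.9]
grip_width: 0.0269
grasp_force: 45.0
```

```bash
python3 -c "
from mv import *
where(C)
go(C,np.array([0,-.035,.14]),0)"
```

```text
grasp pt in F mm [ -58.1 -116.2  175.9]
t 8.0 F [ 0.4 -0.9 -0.9] w 0.0269 g 45.0
 shift [0.2766, 0.1719, 0.1397] turn [0.0614, 0.0047, -0.0129]
```

Call:
{"api": "send_rows", "payload": {
  "series": [
    [[0.1,0.06,0.05],[0.03,0.002,-0.006]],
    [[0.2,0.12,0.1],[0.06,0.0047,-0.013]],
    [[0.277,0.172,0.14],[0.0614,0.0047,-0.013]],
    [[0.277,0.172,0.14],[0.0614,0.0047,-0.013]],
    [[0.277,0.172,0.14],[0.0614,0.0047,-0.013]],
    [[0.277,0.172,0.14],[0.0614,0.0047,-0.013]]
  ]
}}

```text
t: 8.6
position: [0.517, 0.187, 0.1434]
ee_rot: [0.622, 0.783, 0.001, 0.001]
contact_force: [1.2, -0.9, -1.9]
grip_width: 0.0269
grasp_force: 45.0
```

```bash
python3 -c "
from mv import *
where(C)
go(C,np.array([0,-.035,.07]),0)
import cv2
from plant import imaging
im=imaging.get_image('scene')[:,:,::-1]; im2=imaging.get_image('top')[:,:,::-1]
o=np.zeros((600,800,3),np.uint8);o[:,:400]=cv2.resize(im[190:340,320:420],(400,600));o[:400,400:]=cv2.resize(im2[150:240,180:270],(400,400));cv2.imwrite('pics/lay.png',o)"
```

```text
grasp pt in F mm [ -1.3 -38.2 140.4]
t 8.6 F [ 1.2 -0.9 -1.9] w 0.0269 g 45.0
 shift [0.0109, 0.0038, 0.2347] turn [0.0009, 0.0002, -0.0015]
```

View pics/lay.png

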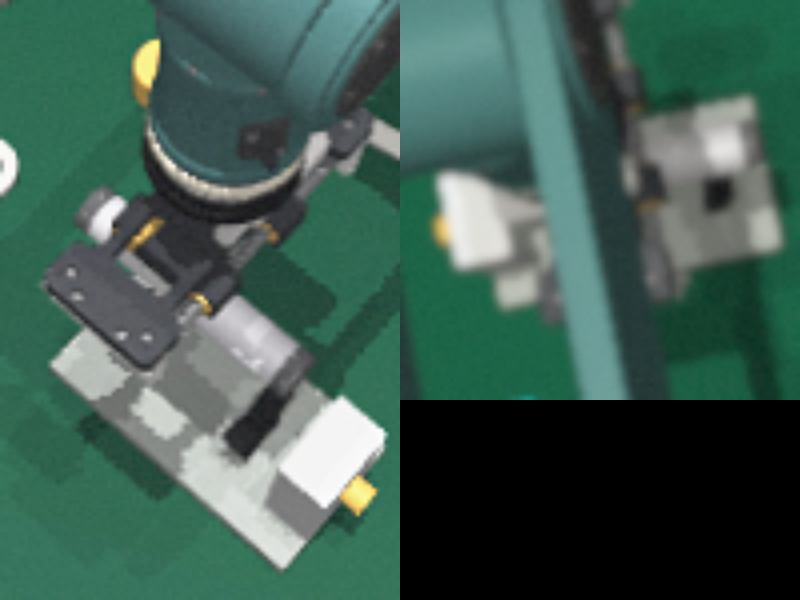

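The cylinder hangs level over the saddles, with its leading end short of the cover. Lowering.

Call:
{"api": "send_rows", "payload": {
  "series": [
    [[0.005,0.002,0.06],[0,0,0]],
    [[0.011,0.004,0.12],[0.001,0,-0.0015]],
    [[0.011,0.004,0.18],[0.001,0,-0.0015]],
    [[0.011,0.004,0.235],[0.001,0,-0.0015]],
    [[0.011,0.004,0.235],[0.001,0,-0.0015]],
    [[0.011,0.004,0.235],[0.001,0,-0.0015]]
  ]
}}

```text
t: 9.3
position: [0.5179, 0.1899, 0.0738]
ee_rot: [0.621, 0.784, 0.0, 0.0]
contact_force: [-0.3, -0.9, -1.0]
grip_width: 0.0268
grasp_force: 45.0
```

```bash
python3 -c "
from mv import *
where(C)
go(C,np.array([0,-.035,.057]),0)"
```

```text
grasp pt in F mm [  0.2 -35.6  70.8]
t 9.3 F [-0.3 -0.9 -1. ] w 0.0268 g 45.0
 shift [0.0022, -0.0006, 0.0458] turn [0.0004, 0.0002, -0.0007]
```

Call:
{"api": "send_rows", "payload": {
  "series": [
    [[0.002,0,0.012],[0,0,0]],
    [[0.002,0,0.024],[0,0,0]],
    [[0.002,0,0.034],[0,0,0]],
    [[0.002,0,0.04],[0,0,0]],
    [[0.002,0,0.044],[0,0,0]],
    [[0.002,0,0.044],[0,0,0]]
  ]
}}

```text
t: 9.9
position: [0.5175, 0.191, 0.0595]
ee_rot: [0.621, 0.784, -0.0, -0.0]
contact_force: [-0.0, 0.4, -2.6]
grip_width: 0.0269
grasp_force: 45.0
```

```bash
python3 -c "
from mv import *
where(C)
go(C,np.array([0,-.035,.055]),0)"
```

```text
grasp pt in F mm [  0.1 -34.5  56.5]
t 9.9 F [-0.   0.4 -2.6] w 0.0269 g 45.0
 shift [-0.0018, -0.0002, 0.005] turn [-0.0003, 0.0002, -0.0001]
```

Call:
{"api": "send_rows", "payload": {
  "series": [
    [[0,0,0.0025],[0,0,0]],
    [[0,0,0.005],[0,0,0]],
    [[0,0,0.0065],[0,0,0]],
    [[0,0,0.0065],[0,0,0]]
  ],
  "grip_force": 15
}}

```text
t: 10.3
position: [0.5178, 0.1911, 0.0591]
ee_rot: [0.621, 0.784, 0.0, 0.0]
contact_force: [-3.0, -0.7, 4.4]
grip_width: 0.0273
grasp_force: 15.0
```

Contact with the saddles. I'll ease the grip, then open.

Call:
{"api": "send_rows", "payload": {
  "series": [
    [[0,0,0],[0,0,0]],
    [[0,0,0],[0,0,0]],
    [[0,0,0],[0,0,0]]
  ],
  "grip_force": 3
}}

```text
t: 10.6
position: [0.5175, 0.191, 0.0583]
ee_rot: [0.621, 0.784, -0.0, 0.0]
contact_force: [-3.8, -0.9, 4.7]
grip_width: 0.0278
grasp_force: 3.0
```

Call:
{"api": "send_rows", "payload": {
  "series": [
    [[0,0,0],[0,0,0]],
    [[0,0,0],[0,0,0]],
    [[0,0,0],[0,0,0]],
    [[0,0,0],[0,0,0]]
  ],
  "gripper": -0.4
}}

```text
t: 11.0
position: [0.5177, 0.191, 0.0575]
ee_rot: [0.621, 0.784, -0.0, 0.0]
contact_force: [-0.6, 0.8, -0.0]
grip_width: 0.0568
grasp_force: 0.0
```

```bash
python3 -c "
from mv import *
where(C)
go(C,np.array([0,-.035,.15]),0)"
```

```text
grasp pt in F mm [  0.3 -34.5  54.5]
t 11.0 F [-0.6  0.8 -0. ] w 0.0568 g 0.0
 shift [-0.0018, -0.0011, -0.3183] turn [-0.0, 0.0002, -0.0002]
```

Call:
{"api": "send_rows", "payload": {
  "series": [
    [[0,0,-0.08],[0,0,0]],
    [[0,0,-0.2],[0,0,0]],
    [[0,0,-0.32],[0,0,0]],
    [[-0.1,0,-0.32],[0,0,0]],
    [[-0.22,0,-0.32],[0,0,0]],
    [[-0.35,0,-0.32],[0,0,0]],
    [[-0.35,0,-0.32],[0,0,0]],
    [[-0.35,0,-0.32],[0,0,0]]
  ],
  "gripper": 1
}}

```text
t: 11.8
position: [0.5419, 0.0883, 0.1537]
ee_rot: [0.621, 0.784, 0.0, -0.0]
contact_force: [0.6, 0.6, 0.1]
grip_width: 0.001
grasp_force: 0.0
```

```bash
python3 -c "
from mv import *
where(C)
go(C,np.array([0,-.135,.061]),0,ahead=.022)
import cv2
from plant import imaging
im=imaging.get_image('scene')[:,:,::-1]; im2=imaging.get_image('top')[:,:,::-1]
o=np.zeros((600,800,3),np.uint8);o[:,:400]=cv2.resize(im[190:340,320:420],(400,600));o[:400,400:]=cv2.resize(im2[150:240,180:270],(400,400));cv2.imwrite('pics/laid.png',o)"
```

```text
grasp pt in F mm [   0.2 -140.   150.7]
t 11.8 F [0.6 0.6 0.1] w 0.001 g 0.0
 shift [0.0166, -0.0006, 0.2355] turn [-0.0001, -0.0001, -0.0012]
```

View pics/laid.png

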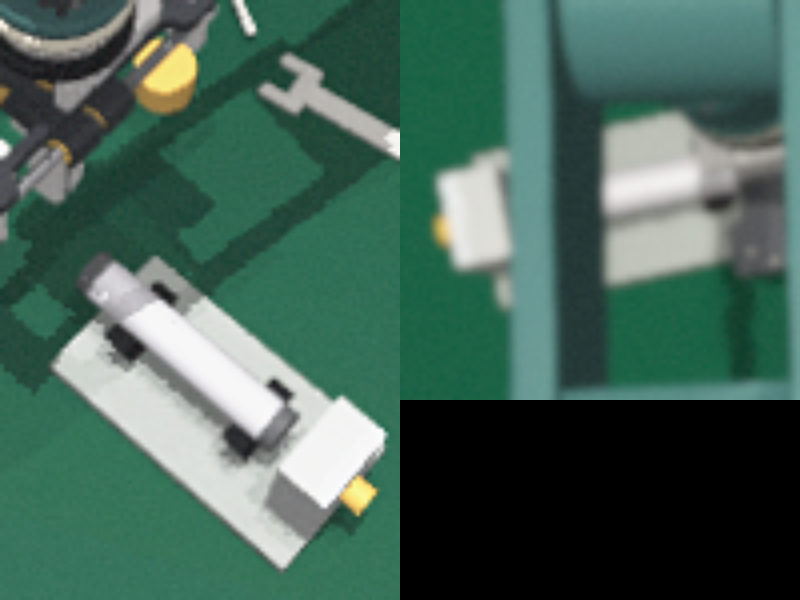

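The cylinder lies in both saddles, its near end sticking out past the base and its leading end short of the cover. I'll descend behind the near end with the fingers closed.

Call:
{"api": "send_rows", "payload": {
  "series": [
    [[0,0,0.1],[0,0,0]],
    [[0,0,0.2],[0,0,0]],
    [[0,0,0.2355],[0,0,-0.001]],
    [[0,0,0.2355],[0,0,-0.001]],
    [[0.03,0,0.2355],[0,0,-0.001]],
    [[0.05,0,0.2355],[0,0,-0.001]],
    [[0.05,0,0.2355],[0,0,-0.001]]
  ]
}}

```text
t: 12.6
position: [0.5391, 0.1047, 0.085]
ee_rot: [0.619, 0.785, 0.001, 0.001]
contact_force: [0.2, -0.1, -0.3]
grip_width: 0.0004
grasp_force: 0.0
```

```bash
python3 -c "
from mv import *
where(C,.022)
go(C,np.array([0,-.090,.061]),0,ahead=.022)"
```

```text
grasp pt in F mm [   1.3 -123.4   63. ]
t 12.6 F [ 0.2 -0.1 -0.3] w 0.0004 g 0.0
 shift [0.1114, -0.0038, 0.0065] turn [0.0015, 0.0002, 0.0016]
```

Call:
{"api": "send_rows", "payload": {
  "series": [
    [[0.014,-0.003,0.005],[0.001,0,0.001]],
    [[0.028,-0.003,0.005],[0.001,0,0.001]],
    [[0.042,-0.003,0.005],[0.001,0,0.001]],
    [[0.056,-0.003,0.005],[0.001,0,0.001]],
    [[0.07,-0.003,0.005],[0.001,0,0.001]],
    [[0.084,-0.003,0.005],[0.001,0,0.001]],
    [[0.098,-0.003,0.005],[0.001,0,0.001]],
    [[0.11,-0.003,0.005],[0.001,0,0.001]]
  ]
}}

```text
t: 13.4
position: [0.5311, 0.134, 0.0831]
ee_rot: [0.621, 0.784, -0.001, 0.002]
contact_force: [1.2, -5.2, 4.4]
grip_width: 0.0006
grasp_force: 2.9
```

```bash
python3 -c "
from mv import *
where(C,.022)
go(C,np.array([0,-.083,.061]),0,ahead=.022)"
```

```text
grasp pt in F mm [  0.2 -93.1  61.1]
t 13.4 F [ 1.2 -5.2  4.4] w 0.0006 g 2.9
 shift [0.0335, -0.0007, 0.0002] turn [0.0003, 0.0021, -0.0005]
```

Forces rose a bit more than sliding friction explains (5 N back, 4 N up). I'll look before pushing on.

```bash
python3 -c "
from mv import *
where(C,.022)
import cv2
from plant import imaging
print(np.round(monitor.get_state()['contact_force'],1))
im=imaging.get_image('scene')[:,:,::-1]
cv2.imwrite('pics/push.png',cv2.resize(im[220:340,320:430],None,fx=5,fy=5,interpolation=cv2.INTER_CUBIC))
from h import onz,proj,Ro
print(proj('scene',Ro.from_euler('z',C[0]).apply([0,-.085,.069])+np.r_[C[1],0]))
"
```

```text
grasp pt in F mm [  0.2 -93.1  61.1]
[ 1.2 -5.2  4.4]
[349.90249542 261.80813038]
```

View pics/push.png

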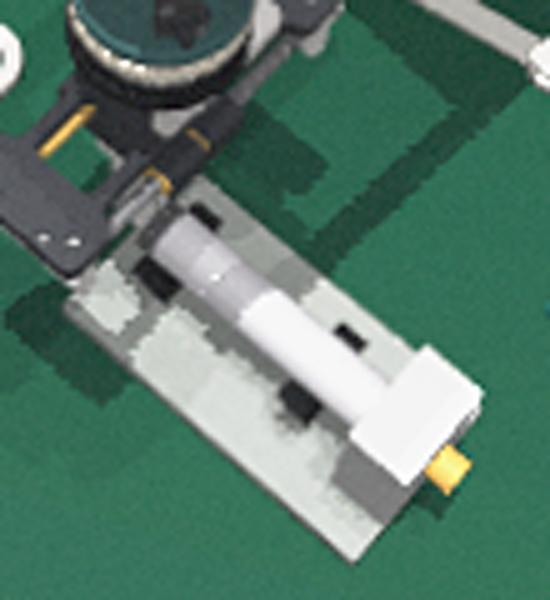

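The cylinder slides well: it is in line, its leading end is under the cover, and about 10 mm remains. Continuing in small steps.

Call:
{"api": "send_rows", "payload": {
  "series": [
    [[0.007,0,0],[0,0,0]],
    [[0.014,0,0],[0,0,0]],
    [[0.02,0,0],[0,0,0]],
    [[0.025,0,0],[0,0,0]],
    [[0.025,0,0],[0,0,0]]
  ]
}}

```text
t: 13.95
position: [0.5294, 0.1413, 0.0831]
ee_rot: [0.621, 0.784, -0.001, 0.002]
contact_force: [0.5, -5.8, 5.2]
grip_width: 0.0004
grasp_force: 2.8
```

```bash
python3 -c "
from mv import *
where(C,.022)"
```

```text
grasp pt in F mm [  0.2 -85.6  61.1]
```

Call:
{"api": "send_rows", "payload": {
  "series": [
    [[0.004,0,0],[0,0,0]],
    [[0.007,0,0],[0,0,0]],
    [[0.007,0,0],[0,0,0]]
  ]
}}

```text
t: 14.25
position: [0.529, 0.143, 0.0831]
ee_rot: [0.621, 0.784, -0.001, 0.002]
contact_force: [1.4, -7.1, 4.8]
grip_width: 0.0005
grasp_force: 3.3
```

```bash
python3 -c "
from mv import *
where(C,.022)"
```

```text
grasp pt in F mm [  0.2 -83.9  61.1]
```

Call:
{"api": "send_rows", "payload": {
  "series": [
    [[0.004,0,0],[0,0,0]],
    [[0.007,0,0],[0,0,0]],
    [[0.007,0,0],[0,0,0]]
  ]
}}

```text
t: 14.55
position: [0.5289, 0.1432, 0.0831]
ee_rot: [0.621, 0.784, -0.002, 0.003]
contact_force: [2.3, -11.1, 4.1]
grip_width: 0.0004
grasp_force: 5.4
```

```bash
python3 -c "
from mv import *
where(C,.022)"
```

```text
grasp pt in F mm [  0.2 -83.8  61.1]
```

Call:
{"api": "send_rows", "payload": {
  "series": [
    [[0.004,0,0],[0,0,0]],
    [[0.007,0,0],[0,0,0]],
    [[0.007,0,0],[0,0,0]]
  ]
}}

```text
t: 14.85
position: [0.5289, 0.1433, 0.0832]
ee_rot: [0.621, 0.784, -0.004, 0.005]
contact_force: [2.7, -14.7, 4.1]
grip_width: 0.0007
grasp_force: 7.6
```

```bash
python3 -c "
from mv import *
where(C,.022)"
```

```text
grasp pt in F mm [  0.2 -83.8  61.2]
```

The cylinder stopped hard at −83.8 mm (about −83 expected), with force climbing to 15 N, so it is against the stop. I'll back off and lift.

Call:
{"api": "send_rows", "payload": {
  "series": [
    [[-0.01,0,0],[0,0,0]],
    [[-0.04,0,0],[0,0,0]],
    [[-0.12,0,0],[0,0,0]],
    [[-0.16,0,-0.1],[0,0,0]],
    [[-0.3,0,-0.24],[0,0,0]],
    [[-0.45,0,-0.35],[0,0,0]],
    [[-0.6,0,-0.4],[0,0,0]],
    [[-0.6,0,-0.4],[0,0,0]]
  ]
}}

```text
t: 15.65
position: [0.5698, -0.0296, 0.2044]
ee_rot: [0.622, 0.783, 0.0, 0.001]
contact_force: [0.4, -0.0, -0.5]
grip_width: 0.0004
grasp_force: 0.0
```

```bash
python3 -c "
from mv import *
import cv2
from plant import imaging
from h import proj,Ro
for i,n in enumerate(('scene','top')):
    im=imaging.get_image(n)[:,:,::-1]; 
    im=(im[220:340,320:430] if n=='scene' else im[150:240,170:280])
    o=np.zeros((600,800,3),np.uint8) if i==0 else o
    r=cv2.resize(im,(400,int(400*im.shape[0]/im.shape[1])),interpolation=cv2.INTER_CUBIC); o[:r.shape[0],400*i:400*i+400]=r
for n,o0,k in(('scene',(320,220),400/110),('top',(170,150),400/110)):
    u=(proj(n,Ro.from_euler('z',C[0]).apply([0,-.075,.069])+np.r_[C[1],0])-o0)*k+((400,0) if n=='top' else (0,0))
    cv2.circle(o,tuple(int(x) for x in u),3,(0,0,255),-1)
cv2.imwrite('pics/end.png',o)"
```

```text
(no output)
```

View pics/end.png

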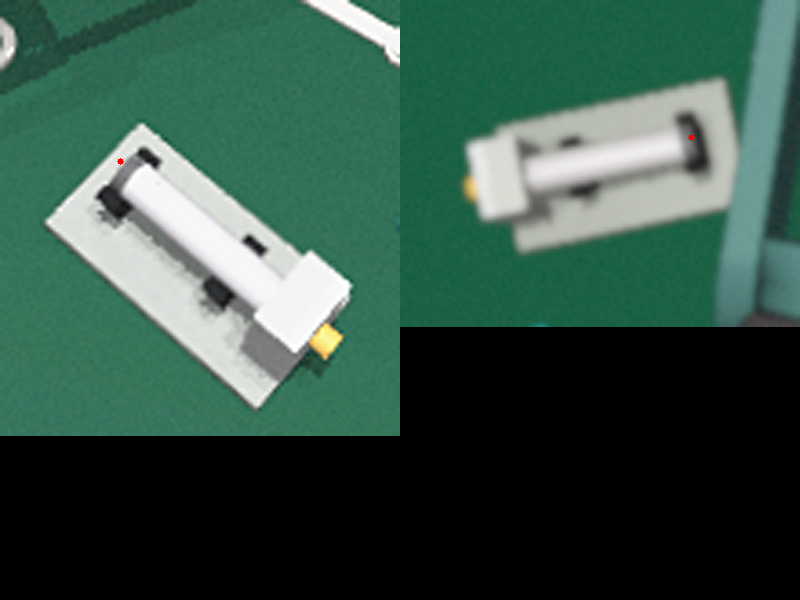

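The cylinder lies in both saddles, and its visible end matches the predicted home position (red dot) to within a few pixels. The arm is clear.

```bash
python3 -c "
from plant import hand_in
print(hand_in())"
```

```text
the job is handed in; nothing more can be done
None
```

The cylinder is out of the clips over the sprung jaws, lies in the cradle's saddles pushed home against the hidden stop, and is released; the job is handed in at about 16 s, though no verdict came back.

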